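# Slide a drying tray into its rail pair until the spring roller holds it

## Robot

A 6-joint arm with a two-finger parallel gripper is mounted at the origin on a cart in front of the work surface, level with it; the furniture and walls round the work are solid. World frame = base frame: x ahead of the robot, y to its left, z up, the work surface at z = 0. Lengths are in m, angles in degrees, forces in N, time in s.
With the tool pointing down it reaches from about 0.35 to 0.875 m from the base axis. Payload 4.2 kg.
Tool frame: the origin (TCP) lies midway between the tips of the shut fingers; the grasp point (between the pads) lies 19 mm behind it; z points along the fingers, y is the line along which they close (so a half turn about z gives the same grasp; the last joint's range is limited). The gripper opens to 87 mm and grips with 3 to 60 N. Pads are 19 mm wide; open, the fingers measure 117 mm over their backs; the gripper's body (75 mm by 190 mm) begins 51 mm behind the grasp point.
Start: joints at [-56.402, 22.042, 0.453, 0, -68.411, -14.817], TCP at [0.201, -0.592, 0.223] pointing down, gripper open.
Joint ranges: [-179.83, 179.83], [-69.29, 118.12], [-61.27, 80.66], [-181.25, 117.63], [-171.15, -9.14], [-177.46, 177.46]. Speed limits (degrees/s): [159.86, 159.86, 180, 180, 180, 180].

## Interface

Orientations are given as [roll, pitch, yaw] about the fixed x, y, z axes, in that order (R = Rz(yaw) Ry(pitch) Rx(roll)).
In Python, from workcell import env gives the robot as it stands. The module is installed in compiled form; this text tells all that it offers. Calls block until the motion is done:
- env.goto(position, orientation): joint-space move of the TCP to a pose.
- env.move_straight(position, rotation=None, rate=0.15, force_limit=None): straight line of the TCP; rotation=None keeps the orientation; rate is the mean speed in m/s. With force_limit (N) it stops when the force on the tool has changed by that much, and returns True; else False.
- env.set_joints(angles): joint-space move.
- env.gripper_to(opening, grasp_force=None): opening from 0.0 (shut) to 1.0 (fully open); grasp_force is the grip in N (None keeps the last); returns when the fingers have stopped.
- env.dwell(seconds).
- env.inverse_kinematics(position, orientation): joint angles nearest the present ones, or None.
- env.read_state(): the state.
- env.grab_frame(name): name is "side" or "top"; returns a dict with "image" (420x560x3 uint8, blue, green, red), "fx", "fy", "cx", "cy" (pixels), "position" and "orientation" of the camera in the world. Camera axes: x right, y up, looking along -z (the intrinsics and any distortion apply to the point x, -y, -z); pixel columns grow to the right and rows downward; lengths in m; the calibration is good to about 2 mm. A picture is of the moment at which its call begins. There is no depth.
A pose or a line that the arm cannot do raises env.Unreachable and nothing moves.
- env.close_job(): hands the job in; it is judged then, once.
Trained networks look in a picture, given as the dict that the camera call returned (one of the last four; its "shot" number tells which), for a name from the list of things; names that differ only in an ending like _2 or _b are one class to them, and where a whole thing is asked for, a point or a joint stands for the part that bears it (a point fixed in the world has none). Each returns a list of dicts, best first, with "score" (0 to 1); they miss things now and then, are a little off and sometimes report something else, mostly with a low value. They report only what shows in the picture. A call takes as long as a camera call.
- env.search_frame(picture, thing): "xyz" ([x, y, z] in m, in world coordinates, good to about 4 mm: the middle of the surface that is visible of it).
- env.trace(picture, thing): "mask" (420x560 bool, what is visible of it).
The state is a dict: "clock": time; "joint_positions": joint angles; "qvel": joint speeds; "joint_torque": joint torques, N m; "position": TCP position; "tool_rot": TCP orientation; "force": force on the tool from outside, world axes, zero at the start; "wrist_torque": the same for the moment, N m; "opening": opening from 0.0 (shut) to 1.0 (fully open); "finger_force": force on a finger pad.
Only numpy, scipy, OpenCV 4.12 (cv2) and the standard library are available. Lean on these libraries where they do the work, as an engineer would, in place of code of your own. Each camera call takes 0.05 s, during which the arm holds its last target. There are 200 camera calls.

## Task

Put the aluminium drying tray away in the drying rack: lift it by its wooden grip, slide it ridge end first into the blue-tipped rail pair (the third from the bottom, the free one between the two drying boards), and push it gently home until you feel the spring roller at the back ride over the tray's ridge and drop past it, then let go. Where the roller sits along the rails is set by hand and differs from day to day, so feel for it and do not force the tray; leave the wet panel above, the paint jar and the red paint cup alone.

Things in the scene. Friction and masses are not known exactly. Their poses are not given: they have to be found in the camera images.
- tray: drying tray, loose, 0.16 to 0.26 kg: flat aluminium sheet 140 (x) x 150 (y) x 4 mm with a painted board clipped on (top 9 mm, clips 12 mm above the underside). Origin: centre of the sheet's underside. Own x points to the rear, the end that enters the rack first; z up. A tongue 56 mm wide and 4 mm thick joins the front edge to an upright grip 140 mm in front of the origin
- tray_grip (a point): middle of the tray's upright wooden grip, 140 mm in front of the tray's origin, 36 mm above its underside. The grip is 12 mm thick (tray x), 64 mm wide (tray y) and reaches from 16 to 50 mm above the underside; take it from above, one finger in front of it and one behind
- tray_rear (a point): middle of the sheet's rear edge, at its underside (70 mm behind the tray's origin). Here is a ridge 44 mm wide: from its tip (11 mm behind this point, 2 mm high) it rises to a crest 7.5 mm high above this point and falls back to the sheet's top, 4 mm high, 4 mm in front of it
- rails: ladder of four rail pairs 32 mm apart, fixed, at a height set anew each time. Origin: mouth of the blue-tipped pair (third from the bottom), mid width, on the surface the tray runs on; x points into the rack, y across, z up. A board lies on the pair below, the wet panel on the pair above; the lowest pair is empty and has no roller. Nothing but the low feet stands in front of the mouth
- rail_mouth (a point): the origin of the rails: mouth of the blue-tipped pair. Its two facing U channels are 7.5 mm high inside and 153.4 mm wide between their walls (the tray: 4 and 150 mm), straight from 14 to 166 mm behind the mouth; the first 14 mm are flared by 4 mm outward, upward and downward. Ledges and lips reach 8 to 10 mm inward from the walls
- catch (a joint): height (m) of the 12 mm spring roller, midway between the blue-tipped rails, pressed down with 5 to 8 N: 0 with nothing under it, about 0.0055 on the crest of the ridge, about 0.002 when it has dropped past the crest onto the sheet of a tray that is home. It is clamped 103 to 133 mm behind the mouth: set by hand, not measured, hidden under the wet panel
- rail_throat (a point): middle of the blue-tipped pair where the flare ends and the straight channel begins, 14 mm behind the mouth. Two rubber bumpers, fixed to the roller's holder, stop the sheet's rear edge 9 mm behind the roller's axis, 2 to 3 mm after the roller has dropped. Passing the roller takes a push of 7 to 12 N, then it pulls the tray in. At home the tray's origin is 39 to 72 mm inside the mouth
- rack_stand: the rack's fixed stand: two feet (16 mm high, reaching 18 mm in front of the mouth) and four aluminium posts that reach 200 mm over the table, 83 to 95 mm to either side of the rails' middle, 22 mm and more behind the mouth. Origin on the table under the mouth; x into the rack, z up
- wet_panel: freshly painted board, loose, 124 (x) x 148 x 6 mm, lying on the top rail pair, right above the blue-tipped one: its underside 32 mm above that pair's running surface, its front edge about 22 mm behind the mouth. Origin at the centre of its underside; must not be moved
- jar: small acrylic paint jar with pink bands and a screw lid, 54 mm wide, 62 mm tall, loose bystander; origin at the centre of its underside
- red_cup: white paper cup with red paint, 58 mm wide, 60 mm tall, loose bystander; origin at the centre of its underside

How it is judged (in metres and radians):
On the way, in this order (a step that is already met when the one before it is completed fails the run):
1. the tray's rear edge is in the blue-tipped channels, before it has reached the roller (x of tray_rear in the frame of rails above 0.02 m and z of tray_rear in the frame of rails between -0.002 and 0.006 m and y of tray_rear in the frame of rails between -0.005 and 0.005 m and value of joint catch below 0.001 m).
2. the ridge has lifted the spring roller (value of joint catch above 0.0047 m).
At the end, for the whole second after the job is handed in: the tray lies still and straight (within 0.04 rad) in the blue-tipped channels, within 5 mm of their middle and on their ledges, its origin more than 36 mm inside the mouth, with the roller dropped onto its sheet in front of the ridge (catch between 0.9 and 3.2 mm) (value of joint catch between 0.0009 and 0.0032 m and x of tray in the frame of rails above 0.036 m and y of tray in the frame of rails between -0.005 and 0.005 m and z of tray in the frame of rails between -0.003 and 0.005 m and angle between the x axis of tray and the x axis of rails, either way round below 0.04 rad and linear speed of tray below 0.01 m/s); the robot touches nothing.
It fails at once if the tray is forced: more than 40 N between it and the rails, roller and bumpers together (of which the roller's spring alone makes about 15 N) (contact force between tray and rails above 40 N).
It fails at once if the wet panel is moved by more than 8 mm (distance of wet_panel from where it was at the start of the episode above 0.008 m).
It fails at once if the paint jar is moved by more than 20 mm (distance of jar from where it was at the start of the episode above 0.02 m).
It fails at once if the red paint cup is moved by more than 20 mm (distance of red_cup from where it was at the start of the episode above 0.02 m).
It also fails if it takes over 67 s, if anything falls off the work surface, if the arm or the gripper's body presses on something with over 40 N, if the wrist force passes 120 N, or if a joint passes its speed limit or range.

## Working session

There is one attempt and no reset: what is moved stays moved. The work goes in short steps, each a Python script; the robot and the scene stay as the last script left them, time stands still between calls to the robot, and variables do not carry over. Pictures are saved under pics/ and viewed, at most 11 in all, crops included, and the job is handed in when it is done.

```bash
mkdir -p pics; python3 - <<'E'
from workcell import env
import cv2,numpy as np
for n in ("side","top"):
    f=env.grab_frame(n); cv2.imwrite(f"pics/{n}0.png",f["image"])
    print(n,{k:(np.round(v,4).tolist() if not isinstance(v,(int,float)) else v) for k,v in f.items() if k!="image"})
    for t in ["tray","tray_grip","tray_rear","rails","rail_mouth","rail_throat","rack_stand","wet_panel","jar","red_cup"]:
        try:
            print(t,[(np.round(r["xyz"],4).tolist(),round(r["score"],2)) for r in env.search_frame(f,t)][:2])
        except Exception as e: print(t,e)
print(env.read_state())
E
```

```text
side {'fx': 508.1780147120628, 'fy': 508.1780147120628, 'cx': 275.9754139542976, 'cy': 212.63215066293037, 'position': [0.9389, -0.8687, 1.4739], 'orientation': [35.3635, 0.869, 18.184], 'shot': 1}
tray [([0.5311, -0.2376, 0.002], 0.63)]
tray_grip [([0.5308, -0.2395, 0.004], 0.94)]
tray_rear [([0.5314, -0.2356, 0.0074], 0.76)]
rails [([0.7705, 0.0993, 0.1398], 0.59)]
rail_mouth [([0.7664, 0.0917, 0.1426], 0.63), ([0.5711, 0.3875, 0.0482], 0.36)]
rail_throat [([0.7698, 0.0941, 0.1403], 0.77)]
rack_stand [([0.7627, 0.0852, 0.0204], 0.84)]
wet_panel [([0.7364, 0.1582, 0.1726], 0.73)]
jar [([0.4938, 0.336, 0.055], 0.73)]
red_cup [([0.5705, 0.3896, 0.0452], 0.67)]
top {'fx': 541.5658613156139, 'fy': 541.5658613156139, 'cx': 276.3506666029773, 'cy': 212.61979110333039, 'position': [0.5253, 0.0403, 1.5729], 'orientation': [3.1621, 0.5834, -89.1614], 'shot': 2}
tray [([0.5309, -0.2361, 0.0122], 0.76)]
tray_grip [([0.5317, -0.2309, 0.0086], 0.72)]
tray_rear [([0.532, -0.2287, 0.0055], 0.61), ([0.5712, 0.4023, 0.0454], 0.16)]
rails [([0.7762, 0.1777, 0.1557], 0.82)]
rail_mouth [([0.7744, 0.178
[... 230 characters left out ...]
 0.78)]
{'clock': 1.1, 'joint_positions': array([-5.64014819e+01,  2.20405444e+01,  4.52059923e-01,  2.66511092e-03,
       -6.84111228e+01, -1.48155173e+01]), 'qvel': array([-0.02033557, -0.05923267, -0.00130579, -0.03100349, -0.06149625,
       -0.02793948]), 'joint_torque': array([ 3.74833035e-04, -3.90475845e+01,  1.87625134e+01,  4.22426999e+00,
        1.55065855e-02, -2.13456815e-05]), 'position': array([ 0.2012329 , -0.59169686,  0.22256508]), 'tool_rot': array([-1.79998987e+02, -2.29533905e-03, -1.61216019e+02]), 'force': array([-0.24570094, -0.00375675, -0.37721384]), 'wrist_torque': array([ 0.01466828, -0.01100907,  0.00056516]), 'finger_force': 0.0, 'opening': 1.0011753322523813}
```

```bash
cd pics; python3 -c "
import cv2
for n,(x0,y0,x1,y1) in (('side',(0,0,560,420)),('top',(0,0,560,420))):
    im=cv2.imread(n+'0.png');cv2.imwrite(n+'0b.png',cv2.resize(im,(800,600),interpolation=cv2.INTER_CUBIC))
"
```

```text
(no output)
```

View pics/side0b.png

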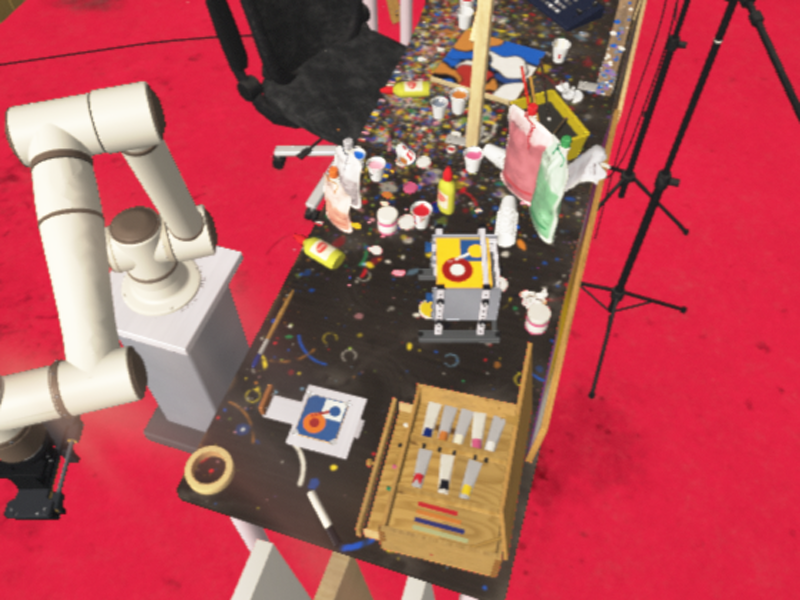

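View pics/top0b.png

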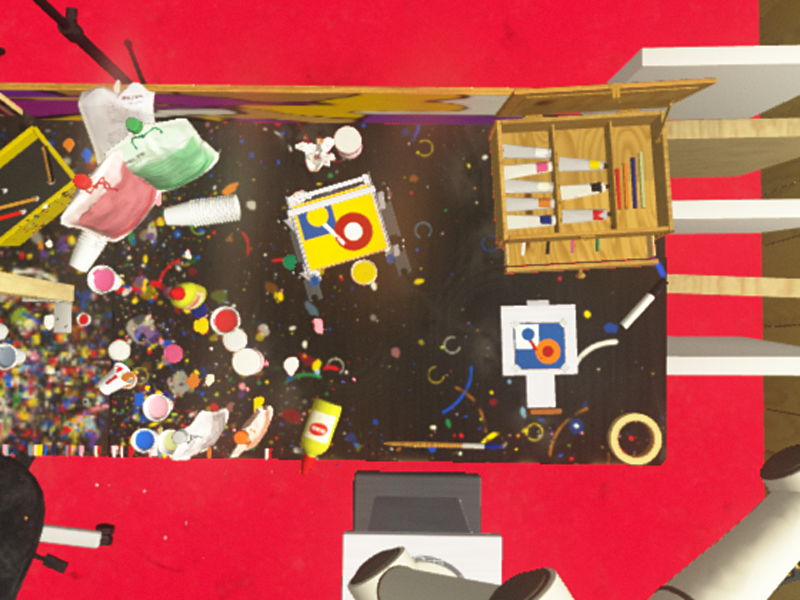

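The tray lies with its rear toward +x, and the grip is at about (545,410) in the top view. The rack mouth faces −y and is turned slightly. I'll zoom in for corner measurements.

```bash
cat > h.py <<'E'
import numpy as np,cv2
from scipy.spatial.transform import Rotation as R
from scipy.optimize import least_squares
CAM={"side":dict(f=508.178,c=(275.975,212.632),p=[0.9389,-0.8687,1.4739],o=[35.3635,0.869,18.184]),
"top":dict(f=541.566,c=(276.351,212.620),p=[0.5253,0.0403,1.5729],o=[3.1621,0.5834,-89.1614])}
def proj(n,P):
    k=CAM[n];q=R.from_euler('xyz',k['o'],degrees=True).inv().apply(np.atleast_2d(P)-k['p'])
    return np.c_[k['c'][0]-k['f']*q[:,0]/q[:,2], k['c'][1]+k['f']*q[:,1]/q[:,2]]
def onplane(n,uv,z):
    k=CAM[n];uv=np.atleast_2d(uv)
    d=np.c_[(uv[:,0]-k['c'][0])/k['f'],-(uv[:,1]-k['c'][1])/k['f'],-np.ones(len(uv))]
    d=R.from_euler('xyz',k['o'],degrees=True).apply(d)
    return k['p']+d*((z-k['p'][2])/d[:,2])[:,None]
def tri(us,ut):
    r=least_squares(lambda P:np.r_[proj('side',P)[0]-us,proj('top',P)[0]-ut],[.6,0,.1]);return r.x,r.fun
E
python3 - <<'E'
from h import *
# crops x6, tiled
s=cv2.imread('pics/side0.png');t=cv2.imread('pics/top0.png')
def crop(im,x,y,w,h,k):return cv2.resize(im[y:y+h,x:x+w],(w*k,h*k),interpolation=cv2.INTER_CUBIC)
cv2.imwrite('pics/c1.png',crop(s,285,155,75,90,6)); cv2.imwrite('pics/c2.png',crop(t,190,115,110,90,7))
cv2.imwrite('pics/c3.png',np.hstack([crop(s,175,260,90,65,4),crop(t,340,205,80,90,4)[:260]]))
print(tri(np.array([528,345])*.7,np.array([500,95])*.7))
E
```

```text
(array([ 0.93641886, -0.11370838,  0.32706414]), array([ 0.86667843, -0.19667832,  0.29223004,  0.7216469 ]))
```

View pics/c1.png

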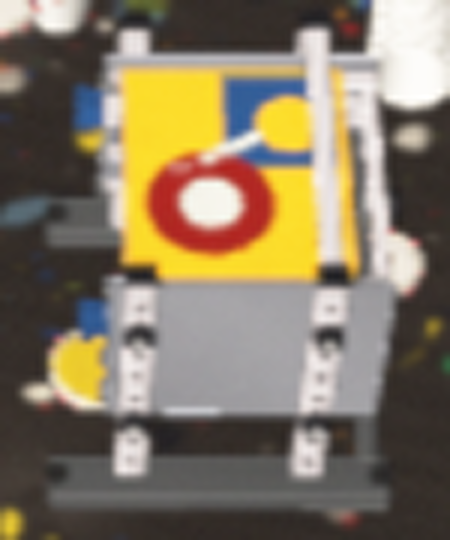

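View pics/c2.png

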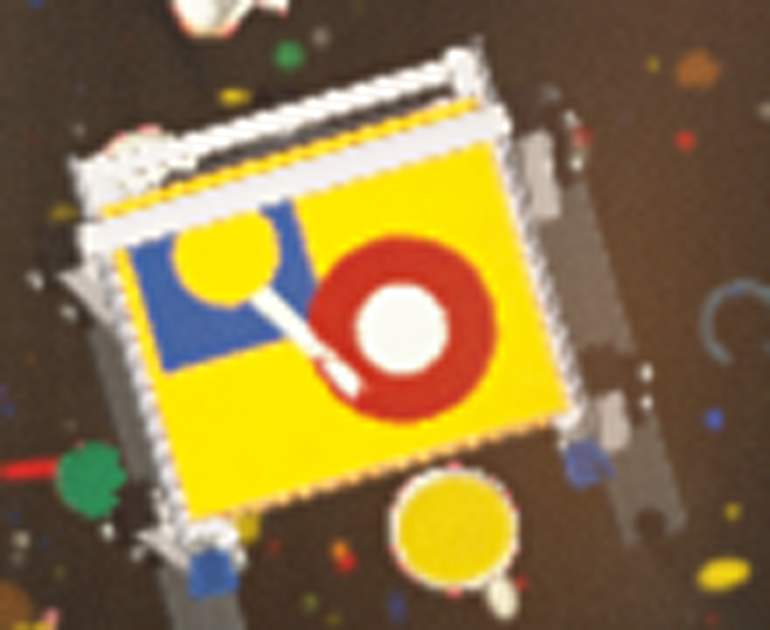

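The mouth, with its blue tips, faces the robot (−x), so the rack's x axis is at about +16° yaw. In the top crop the tips are at (212,573) and (587,463); in the side crop they are at (90,103) and (92,317). Next I'll segment the tips and the tray.

```bash
python3 - <<'E'
from h import *
for n,bx in (("side",[(295,167,303,182),(295,202,304,216)]),("top",[(214,190,228,205),(267,175,281,190)])):
    im=cv2.imread(f'pics/{n}0.png').astype(float)
    for x0,y0,x1,y1 in bx:
        c=im[y0:y1,x0:x1]; b=np.clip(c[...,0]-np.maximum(c[...,2],c[...,1]*0.9)-25,0,None)
        b=b/b.max(); ys,xs=np.mgrid[y0:y1,x0:x1]
        print(n,(b*xs).sum()/b.sum(),(b*ys).sum()/b.sum(),'ext',xs[b>.4].min(),xs[b>.4].max(),ys[b>.4].min(),ys[b>.4].max(),b.sum())
        print((b*9).astype(int))
from workcell import env
for n in ("side","top"):
    f=env.grab_frame(n)
    for t in ("tray","tray_grip","rail_mouth"):
        r=env.trace(f,t)[0]; m=r["mask"]; ys,xs=np.nonzero(m)
        cn=max(cv2.findContours(m.astype(np.uint8),0,2)[0],key=cv2.contourArea)
        print(n,t,round(r["score"],2),m.sum(),xs.min(),xs.max(),ys.min(),ys.max(),cv2.approxPolyDP(cn,2,True)[:,0].tolist())
E
```

```text
side 299.3364150532956 172.5504676963237 ext 298 301 170 175 20.895454545454545
[[0 0 0 0 0 0 0 0]
 [0 0 0 0 0 0 0 0]
 [0 0 0 2 2 0 0 0]
 [0 0 1 5 6 6 5 0]
 [0 0 1 5 7 7 5 0]
 [0 0 1 6 8 7 6 0]
 [0 0 1 6 8 8 7 0]
 [0 0 2 7 8 9 7 0]
 [0 0 2 6 8 7 6 0]
 [0 0 0 0 0 0 0 0]
 [0 0 0 0 0 0 0 0]
 [0 0 0 0 0 0 0 0]
 [0 0 0 0 0 0 0 0]
 [0 0 0 0 0 0 0 0]
 [0 0 0 0 0 0 0 0]]
side 300.0528505015904 207.45179838512354 ext 298 302 205 210 20.384039900249377
[[0 0 0 0 0 0 0 0 0]
 [0 0 0 0 0 0 0 0 0]
 [0 0 0 0 0 0 0 0 0]
 [0 0 0 3 6 6 5 2 0]
 [0 0 0 4 7 8 7 4 0]
 [0 0 0 5 8 9 8 5 0]
 [0 0 0 5 8 8 8 5 0]
 [0 0 0 3 8 8 8 5 0]
 [0 0 0 0 5 5 3 3 0]
 [0 0 0 0 0 0 0 0 0]
 [0 0 0 0 0 0 0 0 0]
 [0 0 0 0 0 0 0 0 0]
 [0 0 0 0 0 0 0 0 0]
 [0 0 0 0 0 0 0 0 0]]
top 219.77127976190476 196.59739583333334 ext 217 223 194 199 28.71794871794872
[[0 0 0 0 0 0 0 0 0 0 0 0 0 0]
 [0 0 0 0 0 0 0 0 0 0 0 0 0 0]
 [0 0 0 0 0 0 0 0 0 0 0 0 0 0]
 [0 0 0 0 0 0 0 2 0 0 0 0 0 0]
 [0 0 0 0 4 6 6 6 5 0 0 0 0 0]
 [0 0 0 5 7 6 6 7 7 0 0 0 0 0]
 [0 0 0 6 8 7 6 6 7 1 0 0 0 0]
 [0 0 0 6 7 7 7 7 8 6 0 0 0 0]
 [0 0 0 6 9 6 6 6 8 7 0 0 0 0]
[... 556 characters left out ...]
0 0 0 0]
 [0 0 0 0 0 0 0 0 0 0 0 0 0 0]
 [0 0 0 0 0 0 0 0 0 0 0 0 0 0]
 [0 0 0 0 0 0 0 0 0 0 0 0 0 0]
 [0 0 0 0 0 0 0 0 0 0 0 0 0 0]
 [0 0 0 0 0 0 0 0 0 0 0 0 0 0]]
side tray 0.73 2441 180 254 269 320 [[185, 272], [181, 288], [185, 292], [203, 297], [200, 307], [202, 310], [238, 320], [243, 318], [245, 309], [253, 297], [254, 279], [216, 270], [212, 279], [207, 281], [193, 277], [188, 269]]
side tray_grip 0.78 2328 181 254 270 319 [[181, 286], [188, 292], [204, 297], [203, 310], [236, 319], [243, 317], [246, 307], [251, 302], [253, 279], [216, 270], [208, 282], [193, 277], [188, 270]]Traceback (most recent call last):
  File "<stdin>", line 13, in <module>
IndexError: list index out of range
```

View pics/c3.png

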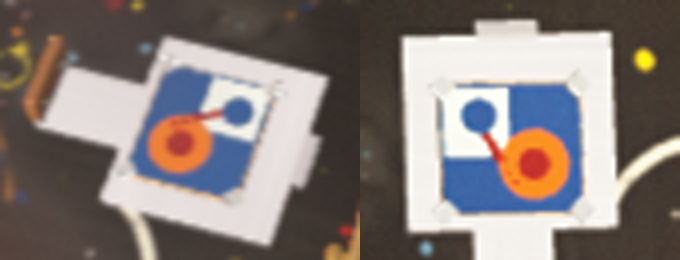

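```bash
python3 - <<'E'
from h import *
C={}
for n,bx in (("side",[(295,167,303,182),(295,202,304,216)]),("top",[(214,190,228,205),(267,175,281,190)])):
    im=cv2.imread(f'pics/{n}0.png').astype(float)
    for i,(x0,y0,x1,y1) in enumerate(bx):
        c=im[y0:y1,x0:x1]; b=np.clip(c[...,0]-c[...,2]-15,0,45)/45
        ys,xs=np.mgrid[y0:y1,x0:x1]; C[n,i]=np.array([(b*xs).sum()/b.sum(),(b*ys).sum()/b.sum()])
        print(n,i,C[n,i].round(2)); print((b*9).astype(int))
P=[tri(C['side',i],C['top',i]) for i in (0,1)]
for p in P: print('tip',p[0].round(4),p[1].round(2))
L,Rt=P[0][0],P[1][0]; d=L-Rt
print('mid',(L+Rt)/2,'dist',np.linalg.norm(d[:2]),'yaw',np.degrees(np.arctan2(-d[0],d[1])))
# tray fit: corners RL(rear-left) etc.
off=np.array([-.375,-.375])
S=np.array([[216.25,269.5],[256.7,279.2],[242.5,321.2],[200.5,309.2]])+off # FL,RL,RR,FR
T=np.array([[352,262.7],[350.5,214],[402.7,213.2],[404.2,262]])+off
loc=np.array([[-.07,.075,.004],[.07,.075,.004],[.07,-.075,.004],[-.07,-.075,.004]])
def res(v):
    W=R.from_euler('z',v[2]).apply(loc)+[v[0],v[1],0]
    return np.r_[(proj('side',W)-S).ravel(),(proj('top',W)-T).ravel()]
r=least_squares(res,[.53,-.24,0],loss='soft_l1');print('tray',r.x[:2],np.degrees(r.x[2]),r.fun.round(2), res(r.x).round(1))
E
```

```text
side 0 [299.13 172.35]
[[0 0 0 0 0 0 0 0]
 [0 0 0 0 0 0 0 0]
 [0 0 1 7 5 1 0 0]
 [0 0 4 9 9 9 9 1]
 [0 0 5 9 9 9 9 0]
 [0 0 5 9 9 9 9 0]
 [0 0 4 9 9 9 9 0]
 [0 0 6 9 9 9 9 0]
 [0 0 6 9 9 9 9 0]
 [0 0 0 2 1 0 0 0]
 [0 0 0 0 0 0 0 0]
 [0 0 0 0 0 0 0 0]
 [0 0 0 0 0 0 0 0]
 [0 0 0 0 0 0 0 0]
 [0 0 0 0 0 0 0 0]]
side 1 [300.12 207.44]
[[0 0 0 0 0 0 0 0 0]
 [0 0 0 0 0 0 0 0 0]
 [0 0 0 0 0 0 0 0 0]
 [0 0 0 7 9 9 9 4 0]
 [0 0 0 9 9 9 9 7 1]
 [0 0 0 9 9 9 9 8 1]
 [0 0 0 9 9 9 9 9 2]
 [0 0 0 7 9 9 9 9 2]
 [0 0 0 0 9 9 6 6 1]
 [0 0 0 0 0 0 0 0 0]
 [0 0 0 0 0 0 0 0 0]
 [0 0 0 0 0 0 0 0 0]
 [0 0 0 0 0 0 0 0 0]
 [0 0 0 0 0 0 0 0 0]]
top 0 [219.76 196.54]
[[0 0 0 0 0 0 0 0 0 0 0 0 0 0]
 [0 0 0 0 0 0 0 0 0 0 0 0 0 0]
 [0 0 0 0 0 0 0 0 0 0 0 0 0 0]
 [0 0 0 0 0 1 2 4 0 0 0 0 0 0]
 [0 0 0 3 9 9 9 9 8 0 0 0 0 0]
 [0 0 0 9 9 9 9 9 9 0 0 0 0 0]
 [0 0 0 9 9 9 9 9 9 4 0 0 0 0]
 [0 0 0 9 9 9 9 9 9 9 0 0 0 0]
 [0 0 0 9 9 9 9 9 9 9 0 0 0 0]
 [0 0 0 9 9 9 9 9 6 1 0 0 0 0]
 [0 0 0 0 4 0 0 0 0 0 0 0 0 0]
 [0 0 0 0 0 0 0 0 0 0 0 0 0 0]
 [0 0 0 0 0 0 0 0 0 0 0 0 0 0]
 [0 0 0 0 0 0 0 0 0 0 0 0 0 0]
 [0 0 0 0 0 0 0 0
[... 225 characters left out ...]
0 0 0 0 6 4 3 2 0 0 0 0 0 0]
 [0 0 0 0 1 4 4 2 0 0 0 0 0 0]
 [0 0 0 0 0 5 4 3 0 0 0 0 0 0]
 [0 0 0 0 0 0 0 0 0 0 0 0 0 0]
 [0 0 0 0 0 0 0 0 0 0 0 0 0 0]
 [0 0 0 0 0 0 0 0 0 0 0 0 0 0]
 [0 0 0 0 0 0 0 0 0 0 0 0 0 0]
 [0 0 0 0 0 0 0 0 0 0 0 0 0 0]
 [0 0 0 0 0 0 0 0 0 0 0 0 0 0]]
tip [0.6457 0.2074 0.1402] [-0.42  0.07 -0.13 -0.3 ]
tip [0.6905 0.0673 0.1393] [-0.59  0.09 -0.19 -0.45]
mid [0.66810628 0.137336   0.13973077] dist 0.1470981318282885 yaw 17.74034193463798
tray [ 0.54521763 -0.23319237] 1.9894864652679425 [-0.49 -0.25 -0.44  0.31 -0.86  0.03 -1.24  0.59 -0.3  -0.48 -0.14 -0.26
 -0.48 -0.53 -0.38 -0.81] [-0.5 -0.3 -0.4  0.3 -0.9  0.  -1.2  0.6 -0.3 -0.5 -0.1 -0.3 -0.5 -0.5
 -0.4 -0.8]
```

```bash
python3 - <<'E'
from h import *
s=lambda u,v:np.array([(u+.5)/6-.5+285,(v+.5)/6-.5+155]); t=lambda u,v:np.array([(u+.5)/7-.5+190,(v+.5)/7-.5+115])
for nm,a,b in (('panel FR',s(130,279),t(577,413)),('panel FL',s(122,68),t(190,519)),('panel lid R? bar',s(332,270),t(505,120)),('bar L',s(313,28),t(88,238)),('FR post top',s(142,270),t(577,415)),('FL posttop',s(136,22),t(205,530))):
    p,r=tri(a,b);print(nm,p.round(4),r.round(1))
def yaw(a,b,z,across):
    A=onplane('top',[a,b],z);d=A[1]-A[0];return np.degrees(np.arctan2(-d[0],d[1]) if across else np.arctan2(d[1],d[0]))
print('front edge',yaw(t(577,413),t(190,519),.173,1),'bar',yaw(t(505,120),t(88,238),.2,1),'bar2',yaw(t(470,65),t(85,172),.2,1),'right edge',yaw(t(577,413),t(490,140),.173,0),'left',yaw(t(190,519),t(118,250),.173,0),'feet',yaw(t(685,525),t(582,180),.016,0))
print('tips edges L', [onplane('top',t(*q),.14).round(4).tolist() for q in ((190,580),(238,575),(240,598),(192,600),(565,450),(605,445),(612,475),(572,487))])
E
```

```text
panel FR [0.7064 0.0697 0.1764] [-1.5  0.2 -0.5 -1.1]
panel FL [0.6633 0.2118 0.1748] [-0.6  0.1 -0.2 -0.4]
panel lid R? bar [0.8107 0.0968 0.1924] [-0.6  0.1 -0.2 -0.5]
bar L [0.7623 0.2474 0.2037] [-0.3  0.1 -0.1 -0.2]
FR post top [0.7077 0.0708 0.1822] [-2.9  0.5 -0.9 -2.2]
FL posttop [0.661  0.2035 0.2188] [-3.9  0.7 -1.2 -2.8]
front edge 16.167505814421958 bar 16.67671592030996 bar2 16.41047487084322 right edge 18.44196126488917 left 16.103938126309714 feet 17.334351990713394
tips edges L [[[0.6424, 0.2151, 0.14]], [[0.6446, 0.1969, 0.14]], [[0.6358, 0.196, 0.14]], [[0.6348, 0.2142, 0.14]], [[0.6939, 0.0735, 0.14]], [[0.696, 0.0583, 0.14]], [[0.6846, 0.0555, 0.14]], [[0.6799, 0.0706, 0.14]]]
```

```bash
python3 - <<'E'
from h import *
from workcell import env
ty=2.0; o=np.array([.5452,-.2332]); a=np.radians(ty)
g=o-.14*np.array([np.cos(a),np.sin(a)])
yw=ty-90
print(g,env.inverse_kinematics([*g,.12],[180,0,yw]),env.inverse_kinematics([*g,.12],[180,0,yw+180]))
env.goto([*g,.13],[180,0,yw])
f=env.grab_frame("top");cv2.imwrite('pics/t1.png',f['image'])
env.move_straight([*g,.018],rate=.1,force_limit=8)
env.gripper_to(0.0,grasp_force=50)
s=env.read_state();print(s['clock'],s['position'],s['opening'],s['finger_force'],s['force'])
env.move_straight([*g,.07],rate=.06)
f=env.grab_frame("top");cv2.imwrite('pics/t2.png',f['image'])
f2=env.grab_frame("side");cv2.imwrite('pics/s2.png',f2['image'])
s=env.read_state();print(s['clock'],s['position'],s['tool_rot'],s['opening'],s['finger_force'],s['force'],s['wrist_torque'])
crop=lambda im,x,y,w,h,k:cv2.resize(im[y:y+h,x:x+w],(w*k,h*k),interpolation=cv2.INTER_CUBIC)
cv2.imwrite('pics/c4.png',np.hstack([crop(f2['image'],150,215,120,120,3),crop(f['image'],330,180,120,120,3)]))
E
```

```text
[ 0.40528528 -0.23808593] [-10.55727185  13.31064222 -28.98677188   0.         -47.7025859
  12.55727185] [ -10.55727185   13.31064222  -28.98677188    0.          -47.7025859
 -167.44272815]
5.3583 [ 0.40493383 -0.23804019  0.01796297] 0.13322431611440436 49.994438365101814 [-1.4180329   0.99100232  0.39034509]
6.475 [ 0.40492853 -0.23799498  0.06954029] [ 1.79934435e+02  1.79223505e-02 -8.80042680e+01] 0.13291189406181697 50.02986987121403 [ 0.49408292  0.47374114 -1.59089929] [-0.04075747  0.34653758 -0.029094  ]
```

View pics/c4.png

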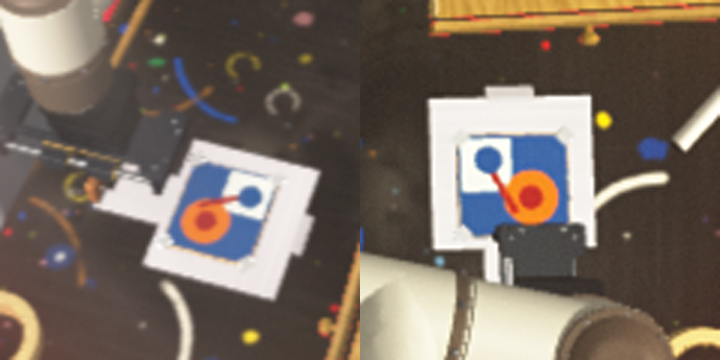

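The tray is held and looks level in both views. I'll move it in front of the mouth and look from there.

```bash
cat >> h.py <<'E'
M=np.array([.661,.135]);MZ=.134;YAW=16.8
def tcp(d,m=M,z=MZ,yaw=YAW,lat=0.):
    "TCP for tray origin d behind the mouth, underside at z"
    a=np.radians(yaw);p=m+(d-.14)*np.array([np.cos(a),np.sin(a)])+lat*np.array([-np.sin(a),np.cos(a)])
    return [*p,z+.018]
crop=lambda im,x,y,w,h,k:cv2.resize(im[y:y+h,x:x+w],(w*k,h*k),interpolation=cv2.INTER_CUBIC)
E
python3 - <<'E'
from h import *
from workcell import env
p=env.read_state()['position']
env.move_straight([p[0],p[1],.17],rate=.12)
env.move_straight(tcp(-.10,z=.16),rotation=[180,0,YAW-90],rate=.12)
env.move_straight(tcp(-.10,z=MZ+.002),rate=.1)
env.dwell(.3)
for n in ("side","top"):
    f=env.grab_frame(n);cv2.imwrite(f'pics/{n}3.png',f['image'])
    try:
        for r in env.trace(f,"tray")[:1]: print(n,r['score'],[int(v) for q in np.nonzero(r['mask']) for v in(q.min(),q.max())])
    except Exception as e:print(e)
s=env.read_state();print(s['clock'],s['position'],s['tool_rot'],s['force'],s['wrist_torque'])
a=cv2.imread('pics/side3.png');b=cv2.imread('pics/top3.png')
print(proj('side',[*tcp(0)[:2],.14]),proj('top',[*M,.14]))
cv2.imwrite('pics/c5.png',crop(a,230,150,130,98,6));cv2.imwrite('pics/c6.png',crop(b,190,160,130,98,6))
E
```

```text
side 0.83 [172, 208, 222, 291]
11.0417 [0.43131572 0.06567496 0.15417414] [-1.79978440e+02  3.22571042e-03 -7.31985592e+01] [-0.09058508  0.1034253  -2.76835045] [-0.02923181  0.37675551  0.01676375]
[[254.80664157 189.09695172]] [[246.95775519 190.87884556]]
```

View pics/c5.png

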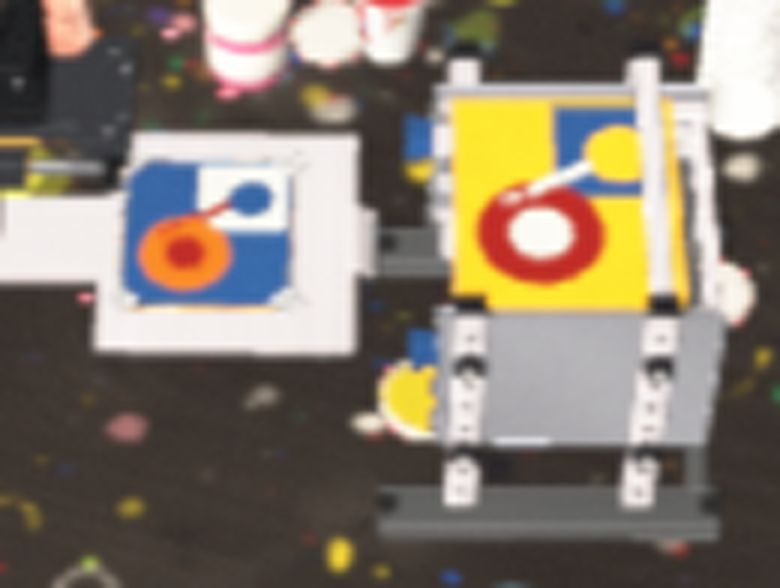

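View pics/c6.png

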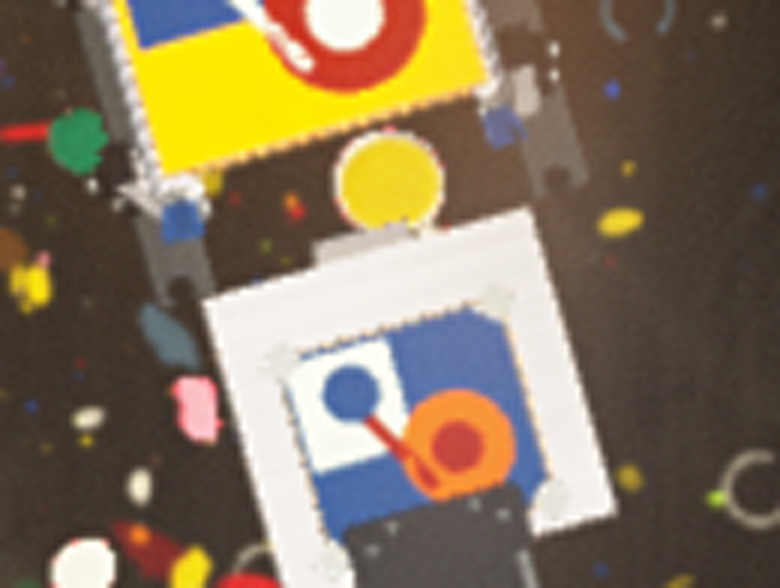

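```bash
python3 - <<'E'
from h import *
s=lambda u,v:np.array([(u+.5)/6-.5+230,(v+.5)/6-.5+150]); t=lambda u,v:np.array([(u+.5)/6-.5+190,(v+.5)/6-.5+160])
RL=tri(s(357,135),t(205,300));RR=tri(s(356,353),t(532,208));
FR=tri(s(95,354),t(617,512))
for q in (RL,RR,FR):print(q[0].round(4),q[1].round(1))
a=np.radians(YAW);X=np.array([np.cos(a),np.sin(a)]);Y=np.array([-X[1],X[0]])
loc=lambda p:((p[:2]-M)@X,(p[:2]-M)@Y,p[2])
for nm,p in (('RL',RL[0]),('RR',RR[0]),('FR',FR[0]),('tipL',np.array([.6457,.2074,.1402])),('tipR',np.array([.6905,.0673,.1393])),
 ('tipL3',tri(s(420,137),t(182,222))[0]),('tipR3',tri(s(422,347),t(503,127))[0])):print(nm,np.round(loc(p),4))
d=RL[0]-RR[0];print('tray yaw',np.degrees(np.arctan2(-d[0],d[1])))
# fit tray with z,pitch
S=np.array([s(357,135),s(356,353),s(95,354)]);T=np.array([t(205,300),t(532,208),t(617,512)])
L=np.array([[.07,.075,.004],[.07,-.075,.004],[-.07,-.075,.004]])
def res(v):
    W=R.from_euler('ZYX',v[3:]).apply(L)+v[:3];return np.r_[(proj('side',W)-S).ravel(),(proj('top',W)-T).ravel()]
r=least_squares(res,[.57,.11,.135,.29,0,0]);print('tray',r.x[:3],np.degrees(r.x[3:]),r.fun.round(1),loc(r.x[:3]))
E
```

```text
[0.6118 0.1962 0.1418] [-0.8  0.1 -0.3 -0.6]
[0.6555 0.0527 0.1382] [-1.1  0.2 -0.3 -0.8]
[0.5208 0.0129 0.134 ] [-0.7  0.1 -0.2 -0.5]
RL [-0.0294  0.0728  0.1418]
RR [-0.0291 -0.0772  0.1382]
FR [-0.1695 -0.0764  0.134 ]
tipL [0.0063 0.0737 0.1402]
tipR [ 0.0087 -0.0733  0.1393]
tipL3 [0.0067 0.0734 0.1399]
tipR3 [ 0.0078 -0.0748  0.1414]
tray yaw 16.903635848348024
tray [0.56658083 0.10464695 0.13404064] [16.67531004 -1.45663743  1.39880385] [-0.8  0.1 -1.2  0.1 -0.7  0.1 -0.3 -0.7 -0.4 -0.7 -0.1 -0.6] (np.float64(-0.09916230771472648), np.float64(-0.001767425712326367), np.float64(0.13404063640887598))
```

```bash
python3 - <<'E'
from h import *
a=np.radians(YAW);X=np.array([np.cos(a),np.sin(a)]);Y=np.array([-X[1],X[0]])
W=lambda x,y,z:[*(M+x*X+y*Y),z]
for z0 in (.128,.132,.136,.140):
    for x in (.003,):
        f=lambda n,y,dz:round(float(proj(n,W(x,y,z0+dz))[0][1]),2)
        print(z0,'near top/bot',f('side',-.068,.013),f('side',-.082,-.005),'far',f('side',.082,.013),f('side',.068,-.005),f('side',.068,.012))
im=cv2.imread('pics/side3.png')
print(im[200:214,300].tolist());print(im[166:180,299].tolist())
E
```

```text
0.128 near top/bot 205.86 212.59 far 170.39 176.92 173.74
0.132 near top/bot 205.13 211.88 far 169.63 176.17 172.98
0.136 near top/bot 204.4 211.16 far 168.87 175.43 172.22
0.14 near top/bot 203.67 210.45 far 168.1 174.68 171.46
[[44, 50, 56], [44, 48, 56], [45, 50, 56], [43, 48, 54], [65, 57, 57], [137, 88, 54], [151, 95, 54], [161, 100, 56], [160, 100, 56], [154, 96, 53], [147, 106, 82], [109, 165, 187], [66, 210, 239], [55, 218, 243]]
[[44, 50, 58], [47, 53, 60], [59, 58, 63], [107, 77, 61], [147, 94, 57], [153, 97, 55], [160, 101, 57], [170, 107, 58], [172, 107, 59], [165, 106, 63], [121, 108, 97], [71, 148, 171], [54, 194, 224], [52, 160, 187]]
```

```bash
python3 - <<'E'
from h import *
from workcell import env
def st(tag):
    s=env.read_state();a=np.radians(YAW);F=s['force'];print(tag,round(s['clock'],2),s['position'].round(4),'Fx',round(F[0]*np.cos(a)+F[1]*np.sin(a),2),'Fy',round(-F[0]*np.sin(a)+F[1]*np.cos(a),2),'Fz',round(F[2],2),s['wrist_torque'].round(2))
Z=.138;lat=.0015
env.move_straight(tcp(-.10,z=Z,lat=lat),rate=.05);st('pre')
for d in (-.075,-.06,-.05,-.035):
    h=env.move_straight(tcp(d,z=Z,lat=lat),rate=.05,force_limit=6);st((d,h))
    if h:break
for n in ("side","top"):
    f=env.grab_frame(n);cv2.imwrite(f'pics/{n}4.png',f['image'])
a=cv2.imread('pics/side4.png');b=cv2.imread('pics/top4.png')
cv2.imwrite('pics/c7.png',np.hstack([crop(a,250,155,100,100,4),crop(b,200,150,100,100,4)]))
E
```

```text
pre 11.29 [0.4309 0.0672 0.1562] Fx -0.55 Fy -0.51 Fz -1.82 [-0.09  0.35  0.  ]
(-0.075, False) 11.94 [0.4546 0.0742 0.1557] Fx -0.64 Fy 0.51 Fz -1.25 [-0.11  0.38  0.01]
(-0.06, False) 12.39 [0.4692 0.0787 0.1558] Fx -0.17 Fy -0.23 Fz -2.48 [-0.13  0.38  0.02]
(-0.05, False) 12.74 [0.4789 0.0816 0.1559] Fx -0.16 Fy 0.38 Fz -2.2 [-0.07  0.34  0.01]
(-0.035, False) 13.19 [0.4931 0.0859 0.1558] Fx -0.37 Fy 0.62 Fz -3.49 [-0.09  0.36  0.  ]
```

View pics/c7.png

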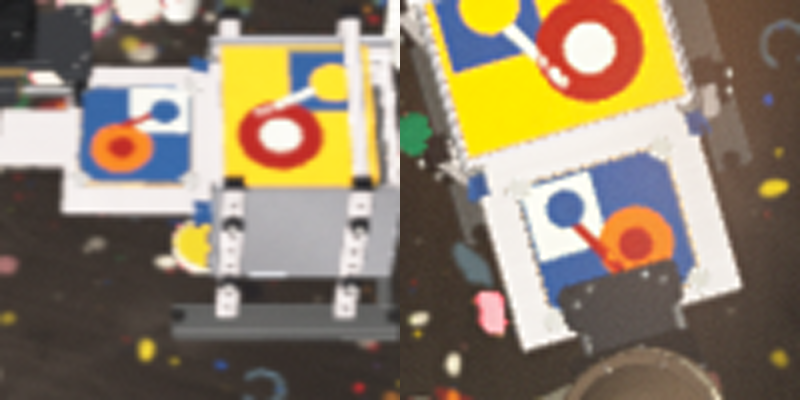

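The tray is in between the blue tips and no forces have shown. Next I'll feel for the ledge, the lip and the side walls.

```bash
cat >> h.py <<'E'
def st(env,tag):
    s=env.read_state();a=np.radians(YAW);F=s['force'];print(tag,round(s['clock'],2),s['position'].round(4),'Fx',round(F[0]*np.cos(a)+F[1]*np.sin(a),2),'Fy',round(-F[0]*np.sin(a)+F[1]*np.cos(a),2),'Fz',round(F[2],2),s['wrist_torque'].round(2),flush=True);return s
E
python3 - <<'E'
from h import *
from workcell import env
Z=.138;lat=.0015;d=-.035
h=env.move_straight(tcp(d,z=Z-.008,lat=lat),rate=.012,force_limit=4);zl=st(env,('down',h))['position'][2]
h=env.move_straight(tcp(d,z=Z+.006,lat=lat),rate=.012,force_limit=4);zh=st(env,('up',h))['position'][2]
zm=(zl+zh)/2-.018;print('zm',zm)
env.move_straight(tcp(d,z=zm,lat=lat),rate=.02)
a=np.radians(YAW);Y=np.array([-np.sin(a),np.cos(a)])
o=[]
for k in (.007,-.007):
    h=env.move_straight(tcp(d,z=zm,lat=lat+k),rate=.012,force_limit=4);p=st(env,('lat',k,h))['position'];o.append((p[:2]-M)@Y)
    env.move_straight(tcp(d,z=zm,lat=lat),rate=.02)
print('lat',o); st(env,'')
E
```

```text
('down', True) 13.77 [0.4934 0.086  0.1513] Fx -0.0 Fy 0.88 Fz 2.34 [ 0.13 -0.27  0.01]
('up', True) 14.36 [0.4909 0.0852 0.1549] Fx -0.47 Fy -0.22 Fz -1.77 [-0.03  0.09  0.01]
zm 0.13509313677635018
('lat', 0.007, True) 15.13 [0.4911 0.0905 0.1529] Fx -0.5 Fy -2.02 Fz 1.0 [-0.49 -0.5  -0.55]
('lat', -0.007, True) 16.07 [0.4943 0.0802 0.1528] Fx -2.35 Fy 2.64 Fz 1.15 [0.71 0.31 0.54]
lat [np.float64(0.006520342397314507), np.float64(-0.004271018562901953)]
 16.5 [0.4932 0.0858 0.1531] Fx -0.13 Fy -0.5 Fz 1.4 [-0.03 -0.47 -0.19]
```

```bash
python3 - <<'E'
from h import *
from workcell import env
Z=.1367;lat=.0011
a=np.radians(YAW);X=np.array([np.cos(a),np.sin(a)])
env.move_straight(tcp(-.035,z=Z,lat=lat),rate=.02);st(env,'lift')
h=env.move_straight(tcp(.008,z=Z,lat=lat),rate=.04,force_limit=6);st(env,('in',h))
if not h:
    b=env.read_state()['force'][:2]@X; pk=0
    for i in range(1,70):
        d=.008+i*.001
        h=env.move_straight(tcp(d,z=Z,lat=lat),rate=.01,force_limit=12)
        s=env.read_state();f=s['force'][:2]@X-b;print(round(d,3),round((s['position'][:2]-M)@X+.14,4),round(f,2),round(s['force'][2],1),h,round(s['clock'],1))
        pk=min(pk,f)
        if h or f<-14 or (pk<-4 and f>-1) : break
    st(env,'end')
E
```

```text
lift 16.75 [0.4928 0.0853 0.1544] Fx 1.23 Fy -0.86 Fz -0.55 [-0.06 -0.23 -0.09]
('in', False) 17.98 [0.5344 0.098  0.1548] Fx 0.14 Fy 0.43 Fz -1.44 [ 0.04 -0.03 -0.04]
0.009 0.0088 -1.54 -0.8 False 18.2
0.01 0.01 -1.3 -0.7 False 18.5
0.011 0.0111 0.56 -1.4 False 18.7
0.012 0.0122 0.04 -1.3 False 19.0
0.013 0.0132 -0.96 -0.4 False 19.2
0.014 0.0142 -0.28 -1.8 False 19.5
0.015 0.0151 -0.03 -0.9 False 19.7
0.016 0.0161 -0.05 -0.3 False 20.0
0.017 0.0171 -0.76 -1.3 False 20.2
0.018 0.0181 -0.68 -1.7 False 20.5
0.019 0.0191 -1.25 -1.1 False 20.7
0.02 0.0201 0.24 -1.8 False 21.0
0.021 0.0211 0.56 -1.6 False 21.2
0.022 0.0221 -0.1 -1.0 False 21.5
0.023 0.0231 -0.17 -1.3 False 21.7
0.024 0.0241 -0.8 -1.5 False 22.0
0.025 0.0251 -1.04 -1.7 False 22.2
0.026 0.0261 -0.55 -0.8 False 22.5
0.027 0.0271 -1.04 -1.1 False 22.7
0.028 0.0281 -1.59 -1.0 False 23.0
0.029 0.0291 -0.25 -1.4 False 23.2
0.03 0.0301 0.26 -0.6 False 23.5
0.031 0.0311 -0.27 -1.1 False 23.7
0.032 0.0321 -0.94 -1.4 False 24.0
0.033 0.0331 -0.04 -1.1 False 24.2
0.034 0.0341 0.09 -0.9 False 24.5
0.035 0.0351 -0.75 -1.2 False 24.7
0
[... 442 characters left out ...]
28.0
0.049 0.0491 -0.54 -1.5 False 28.2
0.05 0.0501 -0.58 -1.1 False 28.5
0.051 0.0511 -0.05 -1.1 False 28.7
0.052 0.0518 -0.9 -0.9 False 29.0
0.053 0.0519 -5.06 0.7 False 29.2
0.054 0.0521 -7.79 3.2 False 29.5
0.055 0.0526 -8.68 2.5 False 29.7
0.056 0.0534 -9.39 2.5 False 30.0
0.057 0.0542 -9.27 3.1 False 30.2
0.058 0.0551 -9.32 3.9 False 30.5
0.059 0.056 -10.15 3.1 False 30.7
0.06 0.0569 -9.98 3.6 False 31.0
0.061 0.0577 -10.14 3.8 False 31.2
0.062 0.0586 -11.53 3.0 False 31.5
0.063 0.0595 -10.48 3.0 False 31.7
0.064 0.0608 -10.89 2.4 False 32.0
0.065 0.0633 -6.84 2.1 False 32.2
0.066 0.0663 -0.92 -1.7 False 32.5
end 32.48 [0.5902 0.1148 0.1547] Fx -0.78 Fy 0.36 Fz -1.7 [-0.16  0.45  0.05]
```

The roller was felt at about 52 mm and dropped at about 65 mm, with a peak push of about 11.5 N. I'll seat the tray lightly against the bumpers.

```bash
python3 - <<'E'
from h import *
from workcell import env
Z=.1367;lat=.0011
a=np.radians(YAW);X=np.array([np.cos(a),np.sin(a)])
b=.14
for i in range(1,6):
    d=.066+i*.0007
    h=env.move_straight(tcp(d,z=Z,lat=lat),rate=.01,force_limit=8)
    s=env.read_state();f=s['force'][:2]@X-b;da=(s['position'][:2]-M)@X+.14;print(round(d,4),round(da,4),round(f,2),round(s['force'][2],1),h)
    if h or f<-4: break
# relax to the measured place, set it down on the ledges, let go
z=Z
env.move_straight(tcp(da,z=Z,lat=lat),rate=.01);st(env,'relax')
h=env.move_straight(tcp(da,z=Z-.004,lat=lat),rate=.01,force_limit=3);st(env,('down',h))
env.gripper_to(0.45);s=st(env,'open');print(s['opening'])
for n in ("side","top"):
    f=env.grab_frame(n);cv2.imwrite(f'pics/{n}5.png',f['image'])
aa=cv2.imread('pics/side5.png');bb=cv2.imread('pics/top5.png')
cv2.imwrite('pics/c8.png',np.hstack([crop(aa,250,155,100,100,4),crop(bb,200,130,100,100,4)]))
E
```

```text
0.0667 0.068 1.29 -2.2 False
0.0674 0.0683 1.76 -2.0 False
0.0681 0.0684 1.18 -1.8 False
0.0688 0.0687 0.12 -0.7 False
0.0695 0.0694 0.69 -0.8 False
relax 33.98 [0.5931 0.1156 0.1547] Fx 0.53 Fy 0.38 Fz -1.47 [ 0.05 -0.04  0.03]
('down', True) 34.24 [0.5931 0.1156 0.1538] Fx 0.66 Fy 0.84 Fz 3.79 [ 0.07  0.16 -0.01]
open 35.02 [0.5925 0.1155 0.1526] Fx -0.23 Fy -0.48 Fz 0.21 [ 0.01  0.14 -0.01]
0.4506681183950764
```

View pics/c8.png

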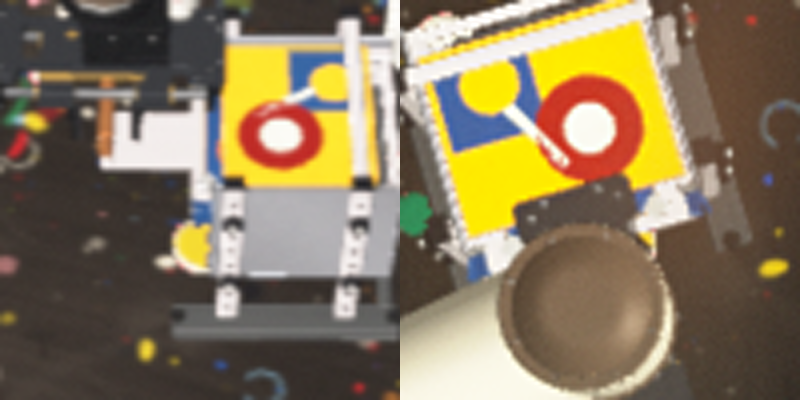

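```bash
python3 - <<'E'
from h import *
from workcell import env
p=env.read_state()['position']
env.move_straight([p[0],p[1],p[2]+.10],rate=.08);st(env,'up')
env.move_straight([p[0]-.15,p[1]-.15,p[2]+.12],rate=.2);env.dwell(.3)
for n in ("side","top"):
    f=env.grab_frame(n);cv2.imwrite(f'pics/{n}6.png',f['image'])
    for t in ("tray","wet_panel"):
        print(n,t,[(np.round(r["xyz"],4).tolist(),round(r["score"],2)) for r in env.search_frame(f,t)][:1])
aa=cv2.imread('pics/side6.png');bb=cv2.imread('pics/top6.png')
cv2.imwrite('pics/c9.png',np.hstack([crop(aa,250,155,100,100,4),crop(bb,200,130,100,100,4)]))
E
```

```text
up 36.52 [0.5922 0.1154 0.252 ] Fx 0.28 Fy 0.02 Fz 0.2 [-0.04  0.15 -0.01]
side tray [([0.6469, 0.1237, 0.139], 0.96)]
side wet_panel [([0.734, 0.1604, 0.1725], 0.65)]
top tray [([0.6549, 0.1268, 0.1464], 0.91)]
top wet_panel [([0.7346, 0.1582, 0.174], 0.89)]
```

View pics/c9.png

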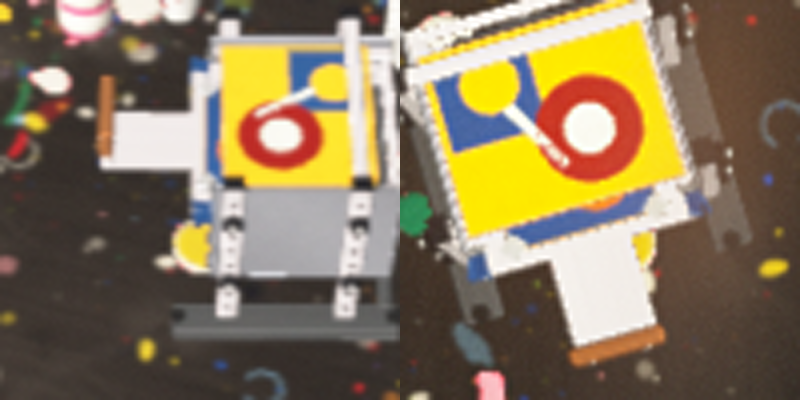

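The tray sits straight in the blue-tipped pair, the wet panel is where it was, and the gripper is clear of everything.

```bash
python3 -c "
from workcell import env
print(env.close_job())"
```

```text
the job is handed in; nothing more can be done
None
```

The tray is in the blue-tipped rails: I felt the roller ride over the ridge and drop past it at a peak push of about 11.5 N, let go, and handed the job in; no verdict came back.

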